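# Crimp a magnet badge in the hand press

### The job

Finish the large badge that lies face down in the round die of the hand press: set the large magnet back into it with its bar up, then press the back down squarely with the hand pusher until the sprung plate bottoms out level and the back is flush with the badge's rim. Then lift the pusher off and stand it upright on its cork pad; leave the badge in the die, sprung up again, and the small back where it lies.

Things in the scene. Friction and masses are not known exactly. Their poses are not given: they have to be found in the camera images.
- die_top (a point): Centre of the die's mouth, level with its top face, 46 mm above the bench. The die is a fixed steel cylinder 110 mm across with a bore 83 mm wide, on a square cast base 130 x 130 x 12 mm screwed to the bench (sides along this point's x and y). z up.
- plate_top (a point): Centre of the top face of the sprung plate in the die's bore: an aluminium disc 79 mm across on three coil springs. Sprung up, it is 2.5 mm below the die's top face. It goes straight down, and rocks if pressed off its centre. z: the plate's normal, up when level.
- plate (a joint): How far the sprung plate is pressed down, m: 0 sprung up, 0.007 bottomed out on its stop. It starts to move at about 3 N and bottoms out at about 10 N.
- shell: Badge front: steel cup 77 mm across, 8 mm high, open side up, lying loose on the sprung plate. Origin: centre of its underside; z up. Inside its rim (73 mm wide), 2 mm below the rim, is the seat for the back. The seat holds until pressed with about 13 N, so after the plate has bottomed out; then it is crimped 3 mm deeper and stays there.
- back_bar (a point): Large magnet back, loose on the bench, 45 g: steel disc 66 mm across, 5 mm thick, lower edge bevelled; a bar 26 long, 10 wide, 9 mm high stands across its upper face. Point: on the disc's axis, 9.5 mm above its underside (mid-bar). x along the bar, z up. Laid on the badge's seat its disc is 3 mm proud of the rim (underside 6 mm above the badge's); pressed home it is flush (3 mm above).
- small_back_bar (a point): A small magnet back for another badge, not to be used: the same shape with the same bar, but the disc is only 50 mm across. Point and axes as for the large back.
- pusher_grip (a point): Hand pusher, 0.3 kg, upright on the cork pad: round steel cup foot, open side down, 70 mm across, 22 mm high; its flat ring edge (56 mm inside, 16 mm deep, clears the bar) presses on the back. Round wooden handle above. Point: on the axis, 50 mm above the foot's lower edge, in the handle's straight part (31 mm across, 32 to 70 mm up), which ends in a dome 80 mm up. z up.
- pad: The pusher's cork pad, fixed to the bench: a disc 110 mm across and 5 mm thick. Origin: centre of its underside, on the bench.
There are look-alikes about, which are no part of the job. What is shaped like the part that bears back_bar but red is not meant. What is shaped like the part that bears pusher_grip but orange is not meant.

How it is judged:
On the way, in this order (a step that is already met when the one before it is completed fails the run):
1. the large back lies level in the badge's rim and is let go (horizontal distance between back_bar and shell below 0.005 m and z of back_bar in the frame of shell below 0.0172 m and angle between back_bar's own z axis and vertical below 0.06 rad and contact force between the fingers and back below 0.1 N), for 0.2 s.
2. the pusher presses the back until the sprung plate is bottomed out and level (value of joint plate above 0.0062 m and angle between plate_top's own z axis and vertical below 0.05 rad and contact force between pusher and back above 6 N), for 0.2 s.
At the end, for the whole second after the job is handed in: Large back home in the badge, bar up: disc flush within 1 mm, centred within 5 mm, parallel within 0.05 rad. Badge flat on the plate (6 mm off centre at most), plate sprung up within 1.5 mm, back level within 0.08 rad. Pusher upright (0.05 rad) on the pad, 35 mm off centre at most. At rest (horizontal distance between back_bar and shell below 0.005 m and z of back_bar in the frame of shell below 0.0134 m and angle between the z axis of back_bar and the z axis of shell, either way round below 0.05 rad and angle between back_bar's own z axis and vertical below 0.08 rad and horizontal distance between shell and plate_top below 0.006 m and z of shell in the frame of plate_top below 0.0015 m and value of joint plate below 0.0015 m and horizontal distance between pusher_grip and pad below 0.035 m and angle between pusher_grip's own z axis and vertical below 0.05 rad and z of pusher_grip in the frame of pad below 0.058 m and linear speed of each of pusher, back below 0.02 m/s); the robot touches nothing.
It fails at once if the small back is moved more than 20 mm (distance of small_back_bar from where it was at the start of the episode above 0.02 m).
It also fails if it takes over 61 s, if anything falls off the work surface, if the arm or the gripper's body presses on something with over 40 N, if the wrist force passes 120 N, or if a joint passes its speed limit or range.

### The arm

A 6-joint arm with a two-finger parallel gripper is mounted at the origin on the work surface. World frame = base frame: x ahead of the robot, y to its left, z up, the work surface at z = 0. Lengths are in m, angles in rad, forces in N, time in s.
With the tool pointing down it reaches from about 0.25 to 0.775 m from the base axis. Payload 8.9 kg.
Tool frame: the origin (TCP) lies on the centre line of the jaws, within the pads' length; the fingertips stand 17 mm ahead of it and the grasp point (between the pads) lies 2 mm behind it (env.nose_length is the distance from the TCP to the fingertips, in m); z points along the fingers, y is the direction in which the jaws open and shut (so a half turn about z gives the same grasp; the last joint's range is limited). The gripper opens to 85 mm and grips with 20 to 120 N. Pads are 22 mm wide; open, the fingers measure 114 mm over their backs; the gripper's body (76 mm by 85 mm) begins 54 mm behind the grasp point. The pads swing forward as they close: fully open they stand 13 mm farther back than shut.
Start: joints at [-1.446, 0.291, -0.153, 1.127, 0, 1.431], TCP at [0.137, -0.507, 0.248] pointing down, gripper open.
Joint ranges: [-2.52, 2.52], [-0.91, 1.74], [-1.3, 1.37], [-1.96, 2.02], [-1.52, 1.47], [-3.14, 3.14]. Speed limits (rad/s): [2.22, 2.22, 2.79, 3.14, 3.14, 3.14].

### API

Orientations are given as a rotation vector (axis times angle).
In Python, from station import env, capture, camera_model, regions_of gives the robot as it stands. The module is installed in compiled form; this text tells all that it offers. Calls block until the motion is done:
- env.reach(position, orientation): joint-space move of the TCP to a pose.
- env.servo_line(position, attitude=None, velocity=0.15): straight line of the TCP; attitude=None keeps the orientation; velocity is the mean speed in m/s.
- env.movej(angles): joint-space move.
- env.move_gripper(opening): opening from 0.0 (shut) to 1.0 (fully open); the grip force is fixed at half the most; returns when the fingers have stopped.
- env.dwell(seconds).
- env.ik(position, orientation): joint angles nearest the present ones, or None.
- env.get_state(): the state.
- capture(name): name is "side" or "top" or "wrist"; returns (picture, depth): 400x640x3 uint8, red, green, blue; 400x640 float32, m along the optical axis (not along the pixel's ray), 0 where there is no reading.
- camera_model(name): a dict with "intrinsics" (3x3 intrinsics, pixels), "R" (3x3) and "t" (3): a world point X has camera coordinates R X + t. Camera axes: x right, y down, z forward; pixel columns grow to the right and rows downward; lengths in m; the calibration is good to about 2 mm. A picture is of the moment at which its call begins: read the wrist's pose just before it. camera_model takes no time and is no camera call; for the wrist camera it gives the pose at the moment of the call.
A pose or a line that the arm cannot do raises env.IKError and nothing moves.
- env.hand_in(): hands the job in, once; it reports no verdict.
Trained networks look in the newest picture that a camera, given by its name, has taken for a name from the list of things; names that differ only in an ending like _2 or _b are one class to them, and where a whole thing is asked for, a point or a joint stands for the part that bears it (a point fixed in the world has none). Each returns a list of dicts, best first, with "score" (0 to 1); they miss things now and then, are a little off and sometimes report something else, mostly with a low value. They report only what shows in the picture. A call takes as long as a camera call. They do not tell look-alikes from the thing itself.
- regions_of(thing, camera): "region" (400x640 bool, what is visible of it) and "extent" ([left, top, right, bottom] in pixels, round what is visible of it).
The state is a dict: "time_s": time; "q": joint angles; "qd": joint speeds; "effort": joint torques, N m; "ee_pos": TCP position; "orientation": TCP orientation; "force": force on the tool from outside, world axes, zero at the start; "ft_torque": the same for the moment, N m; "finger_gap": opening from 0.0 (shut) to 1.0 (fully open).
Only numpy, scipy, OpenCV 4.12 (cv2) and the standard library are available. Lean on these libraries where they do the work, as an engineer would, in place of code of your own. Each camera call takes 0.05 s, during which the arm holds its last target.

## Working session

There is one attempt and no reset: what is moved stays moved. The work goes in short steps, each a Python script; the robot and the scene stay as the last script left them, time stands still between calls to the robot, and variables do not carry over. Pictures are saved under pics/ and viewed, and the job is handed in when it is done.

```bash
mkdir -p pics; ls; cat > h.py <<'E'
import numpy as np, cv2
from station import env, capture, camera_model, regions_of
def snap(n,f):
    m=camera_model(n); p,d=capture(n); cv2.imwrite(f'pics/{f}.png',p[:,:,::-1]); np.savez(f'pics/{f}.npz',p=p,d=d,K=m['intrinsics'],R=m['R'],t=m['t']); return p,d,m
def cloud(d,m,mask):
    v,u=np.nonzero(mask&(d>0)); z=d[v,u]; K=m['intrinsics']
    c=np.stack([(u-K[0,2])/K[0,0]*z,(v-K[1,2])/K[1,1]*z,z],1)
    return (c-m['t'])@m['R']
E
python3 - <<'E'
from h import *
for n in ['side','top']:
    p,d,m=snap(n,n+'0'); print(n,(-m['R'].T@m['t']).round(3))
    for th in ['back_bar','small_back_bar','pusher_grip','shell','pad','plate_top']:
        try:
            for r in regions_of(th,n)[:4]:
                c=cloud(d,m,r['region']); print(th,round(r['score'],2),r['extent'],np.median(c,0).round(3),c.max(0).round(3),c.min(0).round(3))
        except Exception as e: print(th,e)
print(env.get_state()['time_s'])
E
```

```text
pics
side [0.254 0.941 0.689]
back_bar 0.97 [315.1, 331.1, 352.3, 361.1] [0.366 0.4   0.005] [0.398 0.431 0.016] [0.334 0.365 0.   ]
back_bar 0.9 [270.6, 303.4, 302.2, 327.9] [0.475 0.349 0.005] [0.509 0.378 0.016] [ 0.443  0.311 -0.002]
small_back_bar 0.8 [282.9, 264.9, 303.0, 285.0] [0.507 0.228 0.005] [0.532 0.249 0.016] [ 0.483  0.193 -0.002]
pusher_grip 0.84 [342.1, 157.1, 364.1, 185.0] [ 0.457 -0.237  0.027] [ 0.495 -0.213  0.085] [ 0.425 -0.273  0.006]
pusher_grip 0.7 [363.7, 143.2, 386.9, 168.1] [ 0.41  -0.364  0.021] [ 0.452 -0.34   0.08 ] [ 0.377 -0.559 -0.003]
pusher_grip 0.15 [271.4, 302.3, 302.7, 327.4] [0.475 0.349 0.005] [0.508 0.378 0.016] [ 0.444  0.312 -0.003]
shell 0.87 [294.2, 189.1, 319.0, 211.0] [ 0.547 -0.022  0.049] [0.586 0.016 0.054] [ 0.51  -0.073  0.043]
pad 0.48 [331.1, 172.6, 367.0, 190.2] [ 0.471 -0.22   0.004] [ 0.519 -0.196  0.01 ] [ 0.413 -0.285 -0.002]
top [0.39  0.029 1.104]
back_bar 0.77 [141.9, 243.5, 170.0, 267.8] [0.363 0.4   0.006] [0.397 0.432 0.021] [ 0.331  0.367 -0.001]
back_bar 0.55 [166.3, 198.2, 191.4, 221.7] [0.474 0.349 0.006] [0.506 0.382 0.017] [ 0.443  0.316 -0.003]
small_back_bar 0.81 [218.8, 186.8, 237.0, 201.2] [0.506 0.227 0.006] [0.53  0.251 0.019] [ 0.483  0.204 -0.002]
pusher_grip 0.91 [395.8, 191.8, 426.7, 220.4] [ 0.457 -0.238  0.027] [ 0.494 -0.211  0.089] [ 0.426 -0.279  0.004]
pusher_grip 0.73 [448.3, 208.5, 477.4, 239.4] [ 0.41  -0.363  0.021] [ 0.447 -0.338  0.083] [ 0.377 -0.415 -0.003]
pad 0.59 [388.9, 183.8, 431.4, 226.7] [ 0.48  -0.245  0.005] [ 0.521 -0.195  0.024] [ 0.414 -0.304 -0.002]
0.7
```

```bash
python3 - <<'E'
import cv2
a=cv2.imread('pics/top0.png'); s=cv2.imread('pics/side0.png')
cv2.imwrite('pics/topc.png',cv2.resize(a[150:300,120:500],(798,315),interpolation=cv2.INTER_CUBIC))
cv2.imwrite('pics/sidec.png',cv2.resize(s[130:380,240:420],(432,600),interpolation=cv2.INTER_CUBIC))
E
```

```text
(no output)
```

View pics/topc.png

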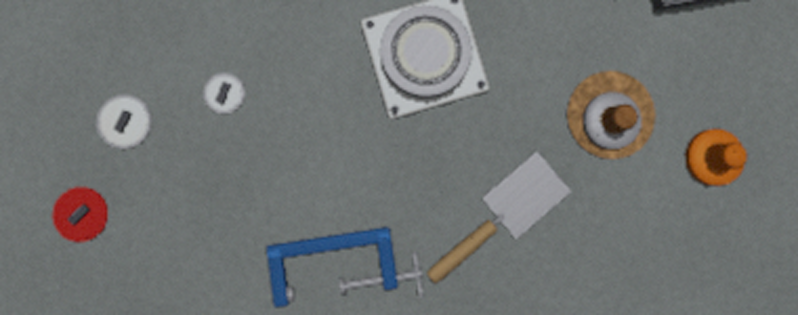

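View pics/sidec.png

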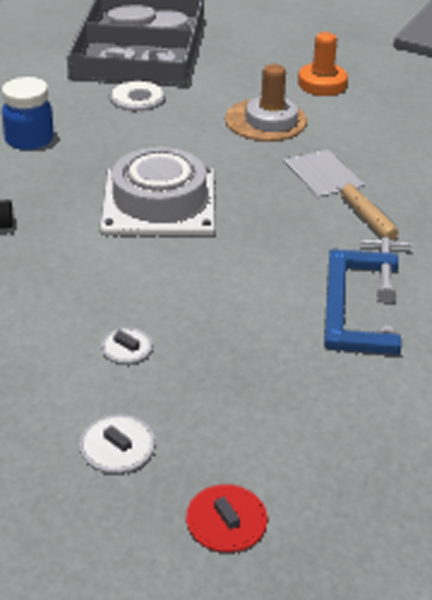

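Candidates for the large back: white disc at top (179,210), 64 mm wide; smaller white disc at (227,194), about 48 mm wide, which is the small back; red disc at (156,255), the look-alike. I mean the white one at (179,210). For the pusher, I mean the brown-handled one on the cork at (411,206), not the orange one at (462,224). I'll confirm from closer with the wrist camera.

```bash
cat >> h.py <<'E'
from scipy.spatial.transform import Rotation as Ro
def down(yaw):  # tool x axis at angle yaw in world, z down
    x=np.array([np.cos(yaw),np.sin(yaw),0]); z=np.array([0,0,-1.]); return Ro.from_matrix(np.stack([x,np.cross(z,x),z],1)).as_rotvec()
E
python3 - <<'E'
from h import *
s=env.get_state(); T=Ro.from_rotvec(s['orientation']).as_matrix(); print(T.round(2), s['force'])
m=camera_model('wrist'); print('cam in tool',(T.T@(-m['R'].T@m['t']-s['ee_pos'])).round(3)); print((m['R']@T).round(2), m['intrinsics'])
for y in np.deg2rad([-27,153]):
  for P in [(0.474,0.349,0.2),(0.55,-0.02,0.2)]:
    q=env.ik(P,down(y)); print(np.rad2deg(y),None if q is None else np.round(q,2))
E
```

```text
[[ 0.97  0.26  0.  ]
 [ 0.26 -0.97  0.  ]
 [ 0.   -0.   -1.  ]] [0.28488441 0.09061968 0.01126083]
cam in tool [ 0.078  0.001 -0.126]
[[-0.    1.   -0.  ]
 [-0.95 -0.   -0.3 ]
 [-0.3   0.    0.95]] [[292.69751613   0.         320.63846062]
 [  0.         292.69751613 199.2430686 ]
 [  0.           0.           1.        ]]
-27.0 [ 0.51  0.44 -0.06  1.07  0.   -2.16]
-27.0 [-0.17  0.37 -0.17  1.03  0.   -2.84]
153.0 [ 0.51  0.44 -0.06  1.07  0.    0.98]
153.0 [-0.17  0.37 -0.17  1.03  0.    0.3 ]
```

```bash
python3 - <<'E'
from h import *
y=np.deg2rad(153)
for nm,P,ths in [('die',(0.55,-0.025,0.19),['shell','plate_top']),('back',(0.474,0.349,0.15),['back_bar'])]:
    env.reach(P,down(y)); env.dwell(0.2)
    p,d,m=snap('wrist','w_'+nm)
    for th in ths:
        for r in regions_of(th,'wrist')[:3]:
            c=cloud(d,m,r['region']); print(nm,th,round(r['score'],2),r['extent'],np.median(c,0).round(4),c.max(0).round(4),c.min(0).round(4))
            np.save(f'pics/{nm}_{th}.npy',r['region']) 
print(env.get_state()['time_s'])
E
```

```text
die shell 0.81 [283.1, 153.1, 367.0, 230.5] [ 0.5489 -0.024   0.05  ] [0.592 0.014 0.054] [ 0.5116 -0.0664  0.0201]
die plate_top 0.64 [340.8, 154.3, 341.9, 153.6] [0.5276 0.0068 0.0439] [0.5289 0.0078 0.0455] [0.5268 0.0057 0.0435]
back back_bar 0.82 [288.8, 160.3, 351.2, 229.4] [0.4764 0.3452 0.0057] [0.512  0.3768 0.0167] [0.4456 0.312  0.    ]
back back_bar 0.63 [276.5, 12.1, 354.2, 95.7] [0.367  0.3966 0.0057] [0.4005 0.4287 0.0164] [ 0.3336  0.3637 -0.0012]
5.05
```

View pics/w_die.png

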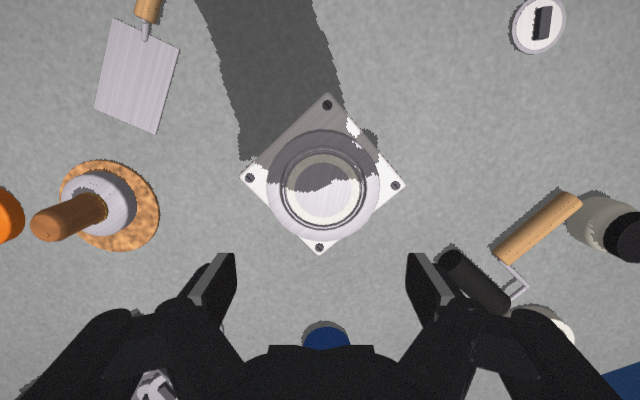

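View pics/w_back.png

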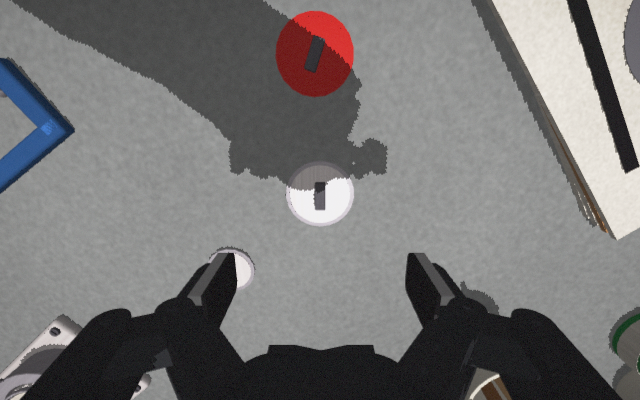

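Wrist "back" view: the white disc at (320,195) with its dark bar is the large back. The red one at (315,53) is excluded, and the small back is at (238,268). In the die view the shell rim is at about (325,192).

```bash
cat >> h.py <<'E'
def rayplane(uv,m,z):
    K=m['intrinsics'] if 'intrinsics' in m else m['K']; R=m['R']; t=m['t']; o=-R.T@t
    c=np.c_[(uv[:,0]-K[0,2])/K[0,0],(uv[:,1]-K[1,2])/K[1,1],np.ones(len(uv))]@R
    return o+c*((z-o[2])/c[:,2])[:,None]
from scipy.optimize import least_squares
def circ(P,r=None):
    x0=list(P[:,:2].mean(0))+[0.035]
    f=lambda x: np.hypot(P[:,0]-x[0],P[:,1]-x[1])-(x[2] if r is None else r)
    s=least_squares(f,x0,loss='soft_l1',f_scale=5e-4); return s.x, np.abs(f(s.x)).mean()
def contour(reg):
    c=max(cv2.findContours(reg.astype(np.uint8),cv2.RETR_EXTERNAL,cv2.CHAIN_APPROX_NONE)[0],key=len)[:,0,:].astype(float); return c
E
python3 - <<'E'
from h import *
a=np.load('pics/w_back.npz'); r=regions_of('back_bar','wrist')[0]['region']
print('disc',circ(rayplane(contour(r),a,0.005)))
m=dict(intrinsics=a['K'],R=a['R'],t=a['t']); c=cloud(a['d'],m,r); b=c[c[:,2]>0.0115]
print(len(b),b.mean(0),np.median(b,0), 'disc z',np.median(c[(c[:,2]<0.009)],0)[2])
rect=cv2.minAreaRect((b[:,:2]*1000).astype(np.float32)); print(rect)
# dark pixels
g=a['p'].max(2); v,u=np.nonzero(r&(g<75)); P=rayplane(np.c_[u,v].astype(float),a,0.014)
print(len(u),cv2.minAreaRect((P[:,:2]*1000).astype(np.float32)))
b=np.load('pics/w_die.npz'); r=np.load('pics/die_shell.npy')
print('shell',circ(rayplane(contour(r),b,0.0515)))
cl=cloud(b['d'],dict(intrinsics=b['K'],R=b['R'],t=b['t']),r); print(np.histogram(cl[:,2],bins=np.arange(.04,.056,.001)))
im=cv2.resize(b['p'][120:260,230:410,::-1],(720,560),interpolation=cv2.INTER_NEAREST); 
cc=contour(r)
for x,y in cc: cv2.circle(im,(int((x-230)*4+2),int((y-120)*4+2)),1,(0,0,255),-1)
cv2.imwrite('pics/diec.png',im)
E
```

```text
disc (array([0.47797417, 0.34417931, 0.03225054]), np.float64(0.0002983018769913856))
269 [0.47793105 0.34458621 0.01428818] [0.47788823 0.3445908  0.01427307] disc z 0.0056335070017839335
((478.1425476074219, 344.45709228515625), (8.532995223999023, 25.988689422607422), 62.92862319946289)
96 ((469.4695739746094, 348.9207763671875), (8.37231159210205, 9.601044654846191), 62.89958953857422)
shell (array([ 0.54982223, -0.02457829,  0.03803962]), np.float64(0.00031950717374813715))
(array([   3,    3,    9,   20,   33,   69,  135,  129,  332, 1715, 1874,
        555,  165,   12,    0]), array([0.04 , 0.041, 0.042, 0.043, 0.044, 0.045, 0.046, 0.047, 0.048,
       0.049, 0.05 , 0.051, 0.052, 0.053, 0.054, 0.055]))
```

View pics/diec.png

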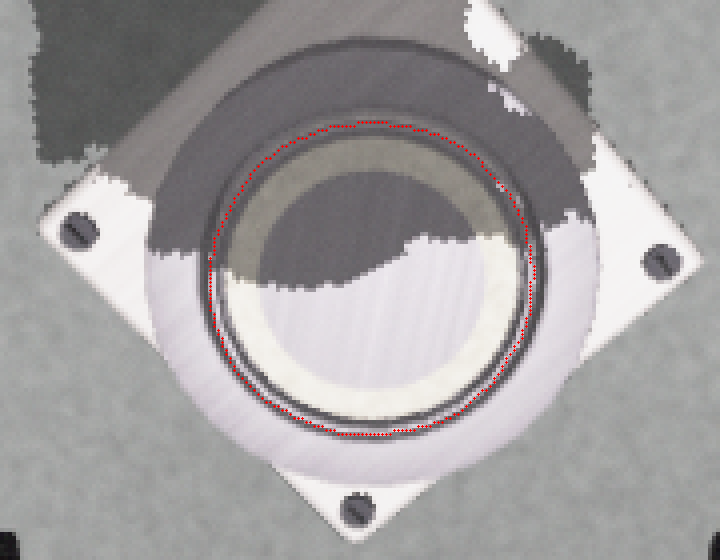

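Region fits the shell's rim. The bar centre is (0.4781,0.3445) at 152.9°, 26 mm long and 14 mm high, and the disc reads about 65 mm; all plausible. Next I grasp it.

```bash
python3 - <<'E'
from h import *
o=down(np.deg2rad(152.9)); x,y=0.478,0.3445
print(env.nose_length)
env.move_gripper(0.4)
env.reach((x,y,0.07),o)
env.servo_line((x,y,0.0245),velocity=0.06)
print(env.get_state()['force'],env.get_state()['ee_pos'])
env.move_gripper(0.0); s=env.get_state(); print(s['finger_gap'],s['force'])
env.servo_line((x,y,0.15),velocity=0.12); env.dwell(0.2)
s=env.get_state(); print(s['finger_gap'],s['force'],s['time_s'])
p,d,m=snap('wrist','w_held'); T=Ro.from_rotvec(s['orientation']).as_matrix()
for r in regions_of('back_bar','wrist')[:2]:
    # underside of disc top z: bar grasped: disc top = tcp z -0.0195
    c=cloud(d,m,r['region']); print(r['score'],r['extent'],((c-s['ee_pos'])@T).mean(0).round(4))
    X,e=circ(rayplane(contour(r['region']),m,s['ee_pos'][2]-0.0195)); print(X,e,'rel',X[:2]-s['ee_pos'][:2], 'tool',(T.T@np.r_[X[:2]-s['ee_pos'][:2],0]).round(4))
E
```

```text
0.017
[ 0.53312406 -0.6664013  -0.29451138] [0.47817946 0.34459234 0.02468427]
0.09128138816761627 [ 0.30904295 -1.03243638  6.72336964]
0.08733242362656907 [-0.31472682  0.07902155 -0.76314173] 8.725
0.68 [278.1, 8.5, 355.1, 91.3] [ 0.1222 -0.004   0.1432]
[0.38696372 0.38800686 0.01755243] 0.00016025491848169044 rel [-0.09070481  0.04369204] tool [ 1.007e-01 -2.400e-03  1.000e-04]
```

View pics/w_held.png

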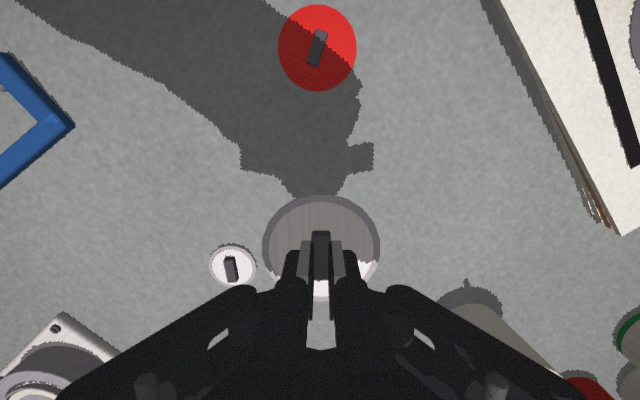

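The back is held by its bar; the disc is centred near (321,248) with the fingers inside its outline. Next I measure its offset in the hand.

```bash
python3 - <<'E'
from h import *
s=env.get_state(); T=Ro.from_rotvec(s['orientation']).as_matrix()
a=np.load('pics/w_held.npz'); d=a['d']; m=dict(intrinsics=a['K'],R=a['R'],t=a['t'])
v,u=np.nonzero(d>0); c=(cloud(d,m,d>0)-s['ee_pos'])@T
k=(np.hypot(c[:,0],c[:,1])<0.05)&(c[:,2]>0.012)&(c[:,2]<0.035)&(v<290)
print(k.sum(), np.percentile(c[k,2],[5,25,50,75,95]).round(4))
q=c[k&(c[:,0]>0.01)]
A=np.c_[q[:,0],q[:,1],np.ones(len(q))]
co=np.linalg.lstsq(A,q[:,2],rcond=None)[0]
for _ in range(5):
    w=abs(q[:,2]-A@co)<0.0012; co=np.linalg.lstsq(A[w],q[w,2],rcond=None)[0]
print('plane',co,w.sum())
mask=np.zeros(d.shape,bool); mask[v[k],u[k]]=True
# upper outline: per column topmost
cols=np.arange(268,376); top=[]
for x in cols:
    r=np.nonzero(mask[:,x])[0]
    if len(r): top.append((x,r.min()))
top=np.array(top,float)
zt=s['ee_pos'][2]-co[2]
P=rayplane(top,m,zt)
for r in (None,0.033): 
    X,e=circ(P,r); print(X,e,(T.T@np.r_[X[:2]-s['ee_pos'][:2],0]).round(4))
E
```

```text
6105 [0.0186 0.0193 0.0197 0.0202 0.0208]
plane [0.01327114 0.00205742 0.01948427] 3262
[0.47648727 0.3441923  0.03222707] 0.00013378739152216748 [ 0.0011 -0.0008  0.    ]
[0.47725983 0.34376861 0.035     ] 0.00017109335050478306 [ 0.0002 -0.0008  0.    ]
```

```bash
python3 - <<'E'
from h import *
o=down(np.deg2rad(152.9)); x,y=0.5504,-0.0240
env.servo_line((0.478,0.3445,0.17),velocity=0.15)
env.reach((x,y,0.13),o); env.dwell(0.1); f0=env.get_state()['force'][2]
env.servo_line((x,y,0.079),velocity=0.08)
z=0.079
while z>0.0725:
    z-=0.0005; env.servo_line((x,y,z),velocity=0.02); s=env.get_state(); 
    if s['force'][2]-f0>1.0: break
print(z,f0,s['force'],s['ee_pos'])
env.move_gripper(0.35); env.dwell(0.2)
env.servo_line((x,y,0.18),velocity=0.15); s=env.get_state(); print(s['time_s'])
env.dwell(0.1)
p,d,m=snap('wrist','w_placed')
for th in ['back_bar','shell']:
  for r in regions_of(th,'wrist')[:2]:
    c=cloud(d,m,r['region']); print(th,r['score'],r['extent'],np.median(c,0).round(4))
    for zz in (.0545,.0515): print(circ(rayplane(contour(r['region']),m,zz)))
    b=c[c[:,2]>0.060]
    if th=='back_bar': print('bar',b.mean(0),len(b))
    q=c[(c[:,2]>.05)&(c[:,2]<.059)]; A=np.c_[q[:,:2]-q[:,:2].mean(0),np.ones(len(q))]; print(np.linalg.lstsq(A,q[:,2],rcond=None)[0]) if len(q)>50 else 0
cv2.imwrite('pics/placedc.png',cv2.resize(p[110:270,210:430,::-1],(770,560),interpolation=cv2.INTER_NEAREST))
E
```

```text
0.074 0.27255185097137336 [0.50125753 0.2944175  1.48882617] [ 0.55048063 -0.02399911  0.07407685]
15.3
back_bar 0.94 [284.3, 160.8, 355.3, 230.9] [ 0.5485 -0.0239  0.0552]
(array([ 0.54998618, -0.02489847,  0.03259958]), np.float64(0.0002752858866376139))
(array([ 0.55080562, -0.02532254,  0.03299027]), np.float64(0.0002785857112189356))
bar [ 0.54928751 -0.02415102  0.06368282] 320
[ 0.00038336 -0.00121469  0.05513192]
shell 0.57 [280.0, 154.3, 366.2, 236.2] [ 0.5407 -0.0206  0.05  ]
(array([ 0.5490297 , -0.02423392,  0.0373088 ]), np.float64(0.0003442993779694844))
(array([ 0.54983754, -0.02465003,  0.03775593]), np.float64(0.0003484244325741476))
[ 0.00087636 -0.00441812  0.05164003]
shell 0.15 [517.9, 1.0, 573.9, 51.7] [0.5102 0.2191 0.0058]
(array([0.5054258 , 0.18722782, 0.02031928]), np.float64(0.000993445421113984))
(array([0.50570796, 0.18934728, 0.02056486]), np.float64(0.0010049304296195199))<stdin>:21: RuntimeWarning: Mean of empty slice.
  ret = um.true_divide(
```

View pics/placedc.png

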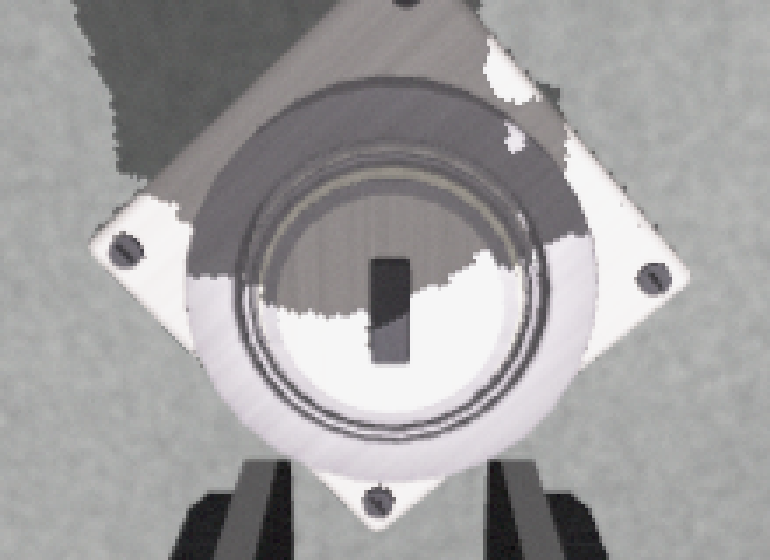

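Back sits inside the rim, level (disc top ≈55.1 mm and slope ≈0.001 rad, concentric to within ~1 mm). Now the pusher.

```bash
python3 - <<'E'
from h import *
o=down(np.deg2rad(152.9))
env.reach((0.458,-0.238,0.215),o); env.dwell(0.15)
s=env.get_state(); print(s['time_s'])
p,d,m=snap('wrist','w_push')
for r in regions_of('pusher_grip','wrist')[:3]:
    c=cloud(d,m,r['region']); print(r['score'],r['extent'],c.max(0).round(4))
    if abs(np.median(c[:,1])+0.238)>.06: continue
    for lo,hi in [(.040,.05),(.05,.06),(.06,.07),(.07,.078)]:
        q=c[(c[:,2]>lo)&(c[:,2]<hi)]
        if len(q)>20:
            f=lambda x: np.hypot(q[:,0]-x[0],q[:,1]-x[1])-0.0155
            L=least_squares(f,[.458,-.238],loss='soft_l1',f_scale=5e-4); print(lo,len(q),L.x,np.abs(L.fun).mean())
    q=c[c[:,2]>.083]; print('dome',q.mean(0) if len(q) else 0)
    q=c[(c[:,2]>.008)&(c[:,2]<.024)]; f=lambda x: np.hypot(q[:,0]-x[0],q[:,1]-x[1])-0.035
    L=least_squares(f,[.458,-.238],loss='soft_l1',f_scale=5e-4); print('foot',len(q),L.x,np.abs(L.fun).mean())
for r in regions_of('pad','wrist')[:2]:
    print('pad',r['score'],r['extent'],circ(rayplane(contour(r['region']),m,.005)))
cv2.imwrite('pics/pushc.png',p[:,:,::-1])
E
```

```text
16.6333
0.84 [151.8, 169.2, 228.5, 228.5] [ 0.452  -0.3427  0.0813]
0.58 [279.2, 157.4, 342.8, 217.1] [ 0.5033 -0.2162  0.0865]
0.04 59 [ 0.4627187  -0.25125684] 0.00014357666024579003
0.05 71 [ 0.46271567 -0.25117791] 0.0001663219582684645
0.06 70 [ 0.4626771  -0.25120568] 0.0001523760311139871
0.07 136 [ 0.46299844 -0.25135408] 0.00046961273313281374
dome [ 0.4620479  -0.2509221   0.08427752]
foot 324 [ 0.4630777  -0.25141493] 0.001064360975391246
0.38 [509.2, 132.1, 589.1, 207.1] [0.5936 0.0141 0.0561]
pad 0.59 [265.9, 141.7, 359.3, 237.2] (array([ 0.47020523, -0.25404005,  0.05434691]), np.float64(0.0004098716748395569))
pad 0.17 [442.6, 78.4, 601.7, 235.2] (array([ 0.55781419, -0.01579414,  0.07913117]), np.float64(0.006079094920873077))
```

View pics/pushc.png

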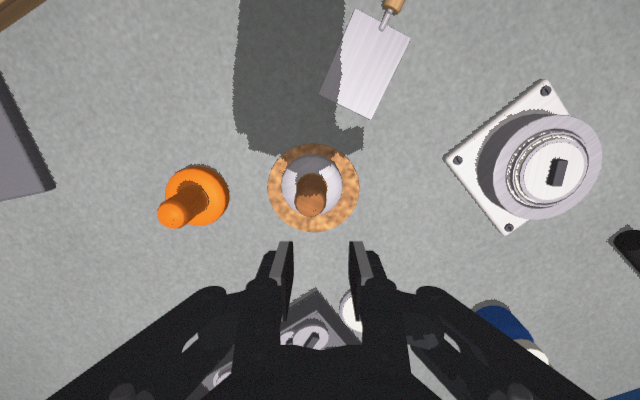

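View: brown handle at (311,190) on the cork pad, with the grey foot; the orange look-alike is at (190,200). The handle reads 31 mm wide, fit residual 0.15 mm. Next I grasp it.

```bash
python3 - <<'E'
from h import *
o=down(np.deg2rad(152.9)); x,y=0.4631,-0.2504
env.move_gripper(0.75)
env.reach((x,y,0.13),o)
env.servo_line((x,y,0.053),velocity=0.1)
print(env.get_state()['force'])
env.move_gripper(0.0); s=env.get_state(); print(s['finger_gap'],s['force'],s['ee_pos'])
env.servo_line((x,y,0.155),velocity=0.12); env.dwell(0.2)
s=env.get_state(); print(s['finger_gap'],s['force'],s['time_s'])
p,d,m=snap('wrist','w_ph'); cv2.imwrite('pics/ph.png',p[:,:,::-1])
T=Ro.from_rotvec(s['orientation']).as_matrix()
c=(cloud(d,m,d>0)-s['ee_pos'])@T
q=c[(np.hypot(c[:,0],c[:,1])<.045)&(c[:,2]>.0245)&(c[:,2]<.0300)&(c[:,0]>0.02)]
A=np.c_[q[:,:2],np.ones(len(q))]; print(len(q),np.linalg.lstsq(A,q[:,2],rcond=None)[0])
q=c[(np.hypot(c[:,0],c[:,1])<.045)&(c[:,2]>.031)&(c[:,2]<.046)]
L=least_squares(lambda x: np.hypot(q[:,0]-x[0],q[:,1]-x[1])-0.035,[0,0],loss='soft_l1',f_scale=5e-4); print('foot in tool',len(q),L.x,np.abs(L.fun).mean(), np.percentile(q[:,2],[1,50,99]))
E
```

```text
[ 0.54465936 -0.074286    0.47368303]
0.34441336085429824 [-1.29191907  1.57123761  5.9720753 ] [ 0.46340284 -0.25067534  0.05371544]
0.3439367760033826 [ 0.00898937 -0.09072023 -3.83645755] 20.1583
1818 [ 0.18021407 -0.00170798  0.0230151 ]
foot in tool 686 [ 0.00039616 -0.00062358] 0.00023676324581397377 [0.03105553 0.03582447 0.04575577]
```

View pics/ph.png

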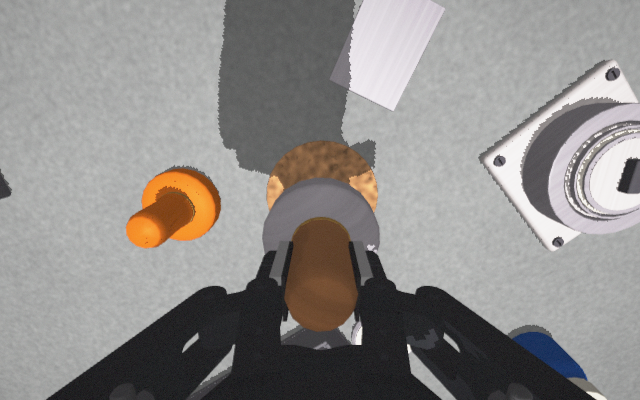

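```bash
python3 - <<'E'
from h import *
a=np.load('pics/w_ph.npz'); s=env.get_state(); m=dict(intrinsics=a['K'],R=a['R'],t=a['t']); d=a['d']
T=Ro.from_rotvec(s['orientation']).as_matrix(); c=(cloud(d,m,d>0)-s['ee_pos'])@T
h=c[(abs(c[:,1])<.010)&(c[:,0]>.008)&(c[:,0]<.03)&(c[:,2]>-.02)&(c[:,2]<.016)]
def f(x): return np.hypot(h[:,0]-x[0]-x[2]*h[:,2],h[:,1]-x[1]-x[3]*h[:,2])-.0155
L=least_squares(f,[0,0,0,0],loss='soft_l1',f_scale=5e-4); print(len(h),L.x,np.abs(L.fun).mean())
# lower edge of foot outline silhouette
k=c[(abs(c[:,1])<.004)&(c[:,0]>.01)&(c[:,0]<.05)&(c[:,2]<.07)]
k=k[np.argsort(k[:,2])]; print(k[::max(1,len(k)//30)].round(4))
E
```

```text
1473 [ 0.00062352 -0.00053992 -0.00054353  0.00083983] 0.00021961210582219915
[[ 0.011  -0.0021 -0.0744]
 [ 0.0103 -0.0021 -0.0726]
 [ 0.0102 -0.0017 -0.0712]
 [ 0.0101 -0.0019 -0.0697]
 [ 0.0108  0.0039 -0.0683]
 [ 0.0106  0.0006 -0.0667]
 [ 0.0101  0.0017 -0.065 ]
 [ 0.0106  0.0026 -0.0629]
 [ 0.011  -0.0004 -0.0303]
 [ 0.012   0.0008 -0.0285]
 [ 0.0119  0.0023 -0.0277]
 [ 0.0139 -0.0027 -0.0267]
 [ 0.0142  0.002  -0.025 ]
 [ 0.0145 -0.0028 -0.0233]
 [ 0.0159  0.0036 -0.0211]
 [ 0.0157 -0.0008 -0.0175]
 [ 0.0165  0.0009 -0.0139]
 [ 0.0158 -0.0004 -0.0097]
 [ 0.0159 -0.0017 -0.0052]
 [ 0.0155 -0.0032 -0.0003]
 [ 0.016   0.0026  0.0053]
 [ 0.0159 -0.0019  0.0116]
 [ 0.0161  0.0007  0.0178]
 [ 0.0181 -0.0004  0.0228]
 [ 0.021   0.0029  0.026 ]
 [ 0.0196 -0.002   0.0265]
 [ 0.0188  0.0002  0.027 ]
 [ 0.0302 -0.0015  0.0279]
 [ 0.0309 -0.0026  0.0292]
 [ 0.0359 -0.0026  0.0319]
 [ 0.0356  0.0026  0.0451]]
```

Pusher is upright in the hand (axis within 1 mrad). Now the press, with force steps.

```bash
python3 - <<'E'
from h import *
o=down(np.deg2rad(152.9)); x,y=0.5505,-0.0244
env.servo_line((0.4631,-0.2504,0.16),velocity=0.15)
env.reach((x,y,0.155),o)
env.servo_line((x,y,0.108),velocity=0.1); env.dwell(0.2); s=env.get_state(); f0=s['force'][2]; t0=s['ft_torque']; print(s['time_s'],f0)
z=0.1050; env.servo_line((x,y,z),velocity=0.03)
while z>0.089:
    z-=0.0007; env.servo_line((x,y,z),velocity=0.015); s=env.get_state(); F=s['force'][2]-f0
    print(round(z,4),s['ee_pos'][2].round(4),round(F,1),(s['ft_torque']-t0).round(2),s['force'][:2].round(1))
    if F>32 : break
env.dwell(0.4); s=env.get_state(); print(s['ee_pos'],s['force'],s['time_s'],s['finger_gap'])
p,d,m=snap('side','s_press'); 
cv2.imwrite('pics/spressc.png',cv2.resize(p[140:240,260:360,::-1],(600,600),interpolation=cv2.INTER_CUBIC))
E
```

```text
22.2333 -3.2534978705246003
0.1043 0.1043 1.2 [-0.02  0.02  0.01] [-0.  -0.4]
0.1036 0.1035 0.1 [-0.    0.01 -0.02] [ 0.1 -0.1]
0.1029 0.103 1.4 [-0.04  0.01 -0.  ] [-0.5 -0.1]
0.1022 0.1023 3.1 [-0.03  0.    0.04] [ 0.1 -1.1]
0.1015 0.1016 3.2 [ 0.01 -0.06  0.01] [0.  0.7]
0.1008 0.1009 4.0 [-0.06  0.02  0.03] [ 1.5 -0.3]
0.1001 0.1002 3.7 [-0.07  0.01 -0.01] [-0.2  0.6]
0.0994 0.0994 4.9 [-0.02 -0.04 -0.01] [ 0.2 -0.3]
0.0987 0.0987 5.0 [-0.03 -0.   -0.05] [ 0.6 -0.7]
0.098 0.0981 5.7 [-0.07 -0.05  0.02] [-0.5  0.6]
0.0973 0.0973 6.3 [-0.05  0.04 -0.02] [-0.1  0.7]
0.0966 0.0967 6.7 [-0.06  0.02 -0.02] [ 0.6 -0.3]
0.0959 0.0961 8.8 [-0.02  0.07 -0.  ] [-0.6  0.7]
0.0952 0.0955 10.3 [-0.06  0.23  0.01] [-1.5 -0.9]
0.0945 0.0949 10.9 [ 0.01  0.27 -0.  ] [-0.9 -1. ]
0.0938 0.0942 11.6 [-0.02  0.31  0.03] [-0.5 -0.7]
0.0931 0.0935 11.8 [-0.04  0.31 -0.02] [-0.4  0.1]
0.0924 0.093 14.0 [0.05 0.43 0.01] [-1.3 -0. ]
0.0917 0.0928 19.6 [ 0.08  0.94 -0.03] [-3.5 -0.7]
0.091 0.0926 25.9 [0.13 1.32 0.  ] [-5.4  0.4]
0.0903 0.0925 33.0 [0.16 1.78 0.01] [-6.2  0.6]
[ 0.5510811  -0.02455932  0.09246665] [-5.95807464  0.30747225 28.76386368] 28.1333 0.34254578420211496
```

View pics/spressc.png

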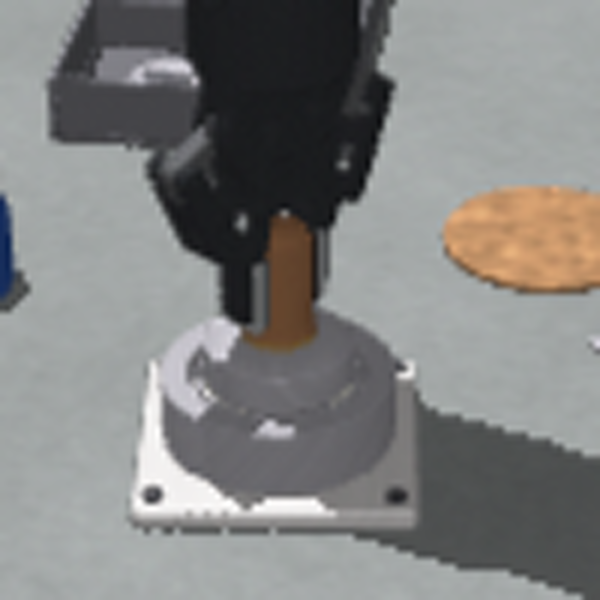

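The foot is seated in the rim. Travel was 10.5 mm with the crimp at about 11–14 N, and F reached 33 N. Next I lift it off and inspect.

```bash
cat > insp.py <<'E'
from h import *
def insp(name):
    s=env.get_state(); p,d,m=snap('wrist',name)
    cen=np.array([.55,-.0247])
    c=cloud(d,m,d>0); r=np.hypot(c[:,0]-cen[0],c[:,1]-cen[1])
    def plane(q,lab):
        for _ in range(3):
            A=np.c_[q[:,:2]-cen,np.ones(len(q))]; co=np.linalg.lstsq(A,q[:,2],rcond=None)[0]; w=abs(q[:,2]-A@co)<.0015; q=q[w]
        print(lab,len(q),co.round(4))
    plane(c[(r>.044)&(r<.053)&(c[:,2]>.04)&(c[:,2]<.052)],'die top')
    plane(c[(r>.018)&(r<.030)&(c[:,2]>.046)&(c[:,2]<.06)],'disc')
    q=c[(r<.018)&(c[:,2]>.0575)]; print('bar',len(q),q.mean(0).round(4))
    for th in ['back_bar','shell']:
        for g in regions_of(th,'wrist')[:1]:
            print(th,g['score'],g['extent'],circ(rayplane(contour(g['region']),m,.0515)))
    return p
E
python3 - <<'E'
from insp import *
x,y=0.5505,-0.0244
env.servo_line((x,y,0.11),velocity=0.04)
env.servo_line((x,y,0.18),velocity=0.12)
env.servo_line((0.62,-0.06,0.18),velocity=0.15); env.dwell(0.15); s=env.get_state(); print(s['force'],s['time_s'])
p=insp('w_after'); cv2.imwrite('pics/afterc.png',p[:,:,::-1])
E
```

```text
[-0.226711    0.63694224 -3.00542882] 30.375
die top 3917 [ 0.0003 -0.0003  0.0463]
disc 2675 [0.002  0.0002 0.0521]
bar 448 [ 0.55   -0.0245  0.0606]
back_bar 0.9 [281.5, 62.2, 359.4, 147.4] (array([ 0.55004905, -0.02463599,  0.03255643]), np.float64(0.0002556356017314675))
shell 0.9 [275.6, 55.2, 369.1, 155.6] (array([ 0.55006986, -0.02452915,  0.03773466]), np.float64(0.00029654870248720127))
```

View pics/afterc.png

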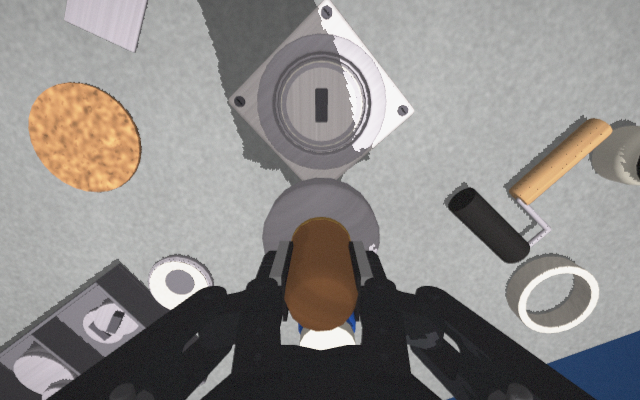

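Disc top is now at 51.8 mm (die corrected; nominal flush is 51.5), 3.0 mm lower than before pressing, level to 2 mrad and concentric. The plate has sprung up. Next I check tilt in the hand and place the pusher.

```bash
python3 - <<'E'
from h import *
a=np.load('pics/w_after.npz'); s=env.get_state(); m=dict(intrinsics=a['K'],R=a['R'],t=a['t']); d=a['d']
T=Ro.from_rotvec(s['orientation']).as_matrix(); c=(cloud(d,m,d>0)-s['ee_pos'])@T
h=c[(abs(c[:,1])<.010)&(c[:,0]>.008)&(c[:,0]<.03)&(c[:,2]>-.02)&(c[:,2]<.016)]
f=lambda x: np.hypot(h[:,0]-x[0]-x[2]*h[:,2],h[:,1]-x[1]-x[3]*h[:,2])-.0155
L=least_squares(f,[0,0,0,0],loss='soft_l1',f_scale=5e-4); print(len(h),L.x)
o=down(np.deg2rad(152.9)); x,y=0.469,-0.2525
env.reach((x,y,0.16),o); env.servo_line((x,y,0.062),velocity=0.1); env.dwell(.1); f0=env.get_state()['force'][2]
z=0.0585; env.servo_line((x,y,z),velocity=.05)
while z>0.0505:
    z-=0.0005; env.servo_line((x,y,z),velocity=.015); F=env.get_state()['force'][2]-f0
    if F>2.5: break
print(z,F)
env.move_gripper(0.75); env.dwell(.2)
env.servo_line((x,y,0.14),velocity=0.12); env.reach((x,y,0.2),o); env.dwell(.15)
s=env.get_state(); print(s['time_s'])
p,d,m=snap('wrist','w_end'); cv2.imwrite('pics/end.png',p[:,:,::-1])
c=cloud(d,m,d>0)
h=c[(np.hypot(c[:,0]-x,c[:,1]-y)<.022)&(c[:,2]>.04)&(c[:,2]<.072)]
L=least_squares(lambda q: np.hypot(h[:,0]-q[0]-q[2]*(h[:,2]-.055),h[:,1]-q[1]-q[3]*(h[:,2]-.055))-.0155,[x,y,0,0],loss='soft_l1',f_scale=5e-4); print('pusher',len(h),L.x,np.abs(L.fun).mean())
q=c[np.hypot(c[:,0]-L.x[0],c[:,1]-L.x[1])<.02]; print('top z',np.percentile(q[:,2],99.5))
E
```

```text
1480 [ 1.06486211e-03 -6.14084085e-04  2.78352525e-04 -4.31965242e-05]
0.0535 5.405332617495077
37.4667
pusher 219 [ 0.46839828 -0.25299104 -0.00094848  0.00092335] 0.00014460611064692606
top z 0.2725747912705793
```

View pics/end.png

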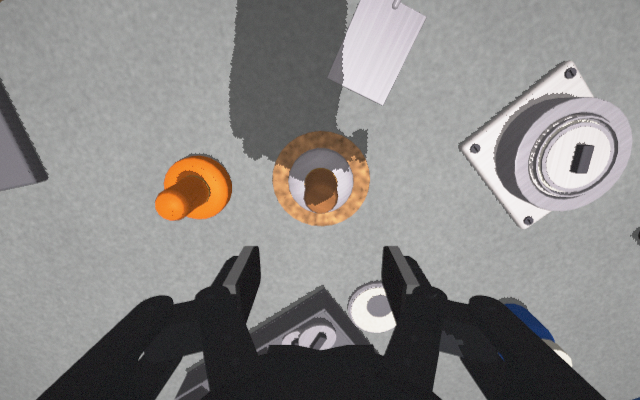

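```bash
python3 -c "
from h import *
env.hand_in(); print(env.get_state()['time_s'])"
```

```text
the job is handed in; nothing more can be done
the job is handed in; nothing more can be done
```

I set the large white back into the badge bar up, pressed it home with the brown-handled pusher, stood the pusher back on its pad and handed the job in. It took about 37.5 s of the 61 s allowed, and no verdict is reported.

Last checks:
- **Back laid in and let go:** It sat level within about 1 mrad and concentric with the badge to about 1 mm.
- **Pressing:** The pusher travelled about 10.5 mm and reached 33 N, which I held for 0.4 s. I inferred that the plate bottomed out from that travel and force. I could not measure whether it was level while pressed, and a side moment built up to about 1.8 N m at full load.
- **After lifting off:** The disc was 3.0 mm lower than before, flush within about 0.3 mm, level to 2 mrad and concentric to 0.2 mm. The plate had sprung up again.
- **Pusher:** It stands upright within about 1.5 mrad, roughly 2 mm off the pad's centre. The last height reading of its top was unusable because it picked up the gripper, so I relied on the placing contact and the picture.
- **Small back:** I never touched it. I did not measure its position again at the end.

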